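Centre the egg cup on its serving stand

ROBOT

A 6-joint arm with a two-finger parallel gripper is mounted at the origin on the work surface. World frame = base frame: x ahead of the robot, y to its left, z up, the work surface at z = 0. Lengths are in mm, angles in rad, forces in N, time in s.
With the tool pointing down it reaches from about 300 to 775 mm from the base axis. Payload 14.6 kg.
Tool frame: the origin (TCP) lies midway between the tips of the shut fingers; the grasp point (between the pads) lies 19 mm behind it (pinch_z is the distance from the TCP to the grasp point, in mm); z points along the fingers, y is the direction in which the jaws open and shut (so a half turn about z gives the same grasp; the last joint's range is limited). The gripper opens to 94 mm and grips with 3 to 60 N. Pads are 16 mm wide; open, the fingers measure 119 mm over their backs; the gripper's body (75 mm by 177 mm) begins 78 mm behind the grasp point.
Start: joints at [1.278, 0.3, 1.521, -0, 1.321, -0.067], TCP at [123.135, 536.029, 205.446] pointing down, gripper open.
Joint ranges: [-3.03, 3.03], [-0.79, 2.21], [0.23, 2.52], [-1.04, 4.18], [0, 3.07], [-2.55, 2.55]. Speed limits (rad/s): [2.22, 2.22, 2.57, 3.14, 3.14, 3.14].

INTERFACE

Orientations are given as [roll, pitch, yaw] about the fixed x, y, z axes, in that order (R = Rz(yaw) Ry(pitch) Rx(roll)).
In Python, from cell import read_state, camera, sign_off, pinch_z gives the robot as it stands. The module is installed in compiled form; this text tells all that it offers.
- The arm moves only by the tool servo_tool, never from a script. Its argument "series" is a list of rows, each a list of 6 numbers: the shift along the tool's x, y, z in cm, then the turn, a rotation vector about the tool's x, y, z in rad. In form: [[tx, ty, tz, rx, ry, rz], ...]. A call has exactly 10 rows; each row is the pose to reach, as a shift and turn from the pose commanded when the call began, along the tool's axes at that moment; what a row does not reach only later rows make up. A row lasts 1/12 s, in which the tool goes at most 41.7 mm and 7.16 degrees, less where a joint would pass 70% of its speed; a pose out of reach is approached as far as the arm can. A call with a gripper value outside its range is refused whole. "gripper" is the finger opening in cm, from 0 to 9.4, set as the call begins (left out, the last holds). The fingers move at their own pace and stop on an object; "grip_force" is the grip in N (left out, the last holds). Time passes only in rows, so rows that repeat a pose let the fingers close, or fill a call up. It gives the time, the measured TCP pose, the force and the opening at its end, in the units of the state.
- read_state(): the state, without advancing time (a new reading comes with each control period).
- camera(name): name is "scene" or "top" or "wrist"; returns a dict with "pixels" (384x512x3 uint8, red, green, blue), "fx", "fy", "cx", "cy" (pixels), "pose" (4x4, takes a point from camera to world coordinates); the wrist camera has in their place "mount" (4x4, takes a point from camera to tool coordinates, whose origin is the TCP and whose axes are the flange's). Camera axes: x right, y down, z forward; pixel columns grow to the right and rows downward; lengths in mm; the calibration is good to about 2 mm. A picture is of the moment at which its call begins: read the wrist's pose just before it. There is no depth.
- sign_off(): hands the job in, once; it reports no verdict.
The state is a dict: "clock": time; "joints": joint angles; "qd": joint speeds; "effort": joint torques, N m; "eef_pos": TCP position; "eef_rot": TCP orientation; "wrist_force": force on the tool from outside, world axes, zero at the start; "moment": the same for the moment, N m; "finger_gap": finger opening in mm.
Only numpy, scipy, OpenCV 4.12 (cv2) and the standard library are available. Lean on these libraries where they do the work, as an engineer would, in place of code of your own. Each camera call takes 0.05 s, during which the arm holds its last target.

TASK

The egg cup has been left near the edge of its little wooden stand. With closed fingertips and light taps or slow nudges low on its foot, move it to the middle of the stand (to within about 5 mm) without rocking it over, so that it ends standing flat with the egg still in it, then take the hand away. Do not grip, press hard on or lift anything, do not shove the stand along the worktop or touch the egg, and leave the other things on the worktop where they are.

Things in the scene. Friction and masses are not known exactly. Their poses are not given: they have to be found in the camera images.
- egg_cup: Cream melamine egg cup, loose, round about z, 60 g, 32 mm high. Origin: centre of underside. Widest part: foot flange, radius 26 mm, upright side 5 to 12 mm above origin. Underside slopes in to a flat of 9 mm radius only: it wobbles. Rim: outer radius 23.5 mm. Pushed at the flange, under 50 mm/s, it slides (about 1 N) and stops with the push; pushed higher or harder it can rock, up to 0.29 rad, onto the flange edge.
- egg: Brown hen's egg, 52 mm long, 41 mm thick, about 55 g, loose in the egg cup, blunt end down. Origin: its lower end, 15 mm above the cup's origin; z along the egg, upward. Its top is 67 mm above the cup's origin, 107 mm above the worktop.
- stand: Turned round wooden stand, 0.6 kg, loose on the worktop. Origin: centre of its underside, on the worktop, z up. Total height 40 mm. Its flat round top has radius 48 mm and no rim; the top disc is 12 mm thick, on a stem and a foot of radius 38 mm. The middle of the top is straight above the origin.
- press: Triangular onigiri press of pink plastic, corners 56 mm from its middle, 53 mm high with its handle bar. Origin: centre of its underside. To be left alone.
- bento_lid: Black lacquer-look bento lid lying flat, 110 x 170 mm, 16 mm high. Origin: centre of its underside. To be left alone.
- soy_dish: White ceramic soy dish shaped like a fish, about 105 x 55 mm, 13 mm high. Origin: centre of the fish's body on the underside. To be left alone.
- bowl: Small cream melamine bowl, radius 52 mm, 45 mm high. Origin: centre of its underside. To be left alone.
Mind the look-alikes: they are no part of the job. Leave any green look-alike of the stand alone. What is shaped like the egg_cup but purple is not meant.

How it is judged:
By the outcome, as a careful person would: the job done as asked, in the order asked, and still so for the second after the job is handed in, with the robot touching nothing.
It also fails if it takes over 54 s, if anything falls off the work surface, if the arm or the gripper's body presses on something with over 40 N, if the wrist force passes 120 N, or if a joint passes its speed limit or range.

## Working session

There is one attempt and no reset: what is moved stays moved. The work goes in short steps, Python scripts to look and compute and a tool call to move; the robot and the scene stay as the last step left them, time stands still between calls to the robot, and variables do not carry over. Pictures are saved under pics/ and viewed, and the job is handed in when it is done.

Besides the shell and the picture viewer there is one more tool, called after "Request:" as name(argument=value, ...) on one line, values as JSON. servo_tool: Moves the arm, as the interface text tells. Its arguments: {"type":"object","properties":{"series":{"type":"array"},"gripper":{"type":"number"},"grip_force":{"type":"number"}},"required":["series"]}

```bash
mkdir -p pics; python3 - <<'E'
from cell import *
import cv2,numpy as np
s=read_state();print({k:np.round(v,3).tolist() for k,v in s.items()},pinch_z)
for n in("scene","top","wrist"):
    c=camera(n);cv2.imwrite(f"pics/a_{n}.png",c["pixels"][:,:,::-1]);np.savez(f"a_{n}.npz",**c)
    print(n,c["fx"],c["cx"],c["cy"],np.round(c.get("pose",c.get("mount")),3).tolist())
E
```

```text
{'clock': 0.0, 'joints': [1.278, 0.3, 1.522, 0.0, 1.321, -0.067], 'qd': [0.002, 0.0, -0.001, -0.0, -0.002, 0.001], 'effort': [0.001, -53.18, -35.275, 0.071, 0.024, -0.0], 'eef_pos': [123.065, 535.772, 204.884], 'eef_rot': [-3.14, -0.0, 2.916], 'wrist_force': [-0.261, -0.237, -0.57], 'moment': [-0.003, 0.041, -0.022], 'finger_gap': 93.867} 18.8
scene 475.13498026704974 261.3779580473242 192.84501939558442 [[0.435, 0.691, -0.577, 1249.264], [0.9, -0.323, 0.292, -332.101], [0.015, -0.646, -0.763, 943.488], [0.0, 0.0, 0.0, 1.0]]
top 364.4060582456241 257.83672527433106 185.33274437283112 [[0.005, -0.994, 0.112, 464.862], [-1.0, -0.003, 0.021, -13.239], [-0.021, -0.113, -0.993, 961.357], [0.0, 0.0, 0.0, 1.0]]
wrist 281.4959948818387 255.27519216909394 185.97978771442934 [[0.002, -0.965, -0.261, 76.381], [1.0, 0.001, 0.001, 0.577], [-0.0, -0.261, 0.965, -178.264], [0.0, 0.0, 0.0, 1.0]]
```

View pics/a_scene.png

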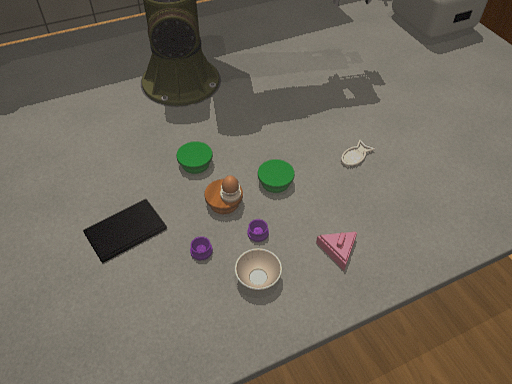

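View pics/a_top.png

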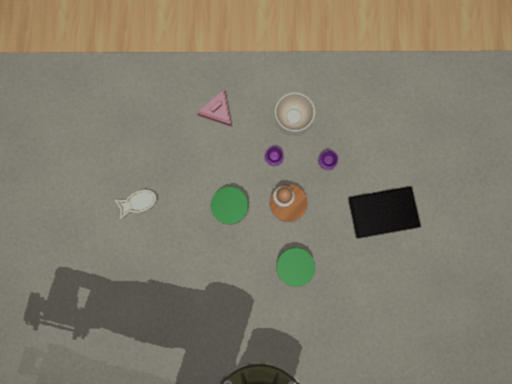

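View pics/a_wrist.png

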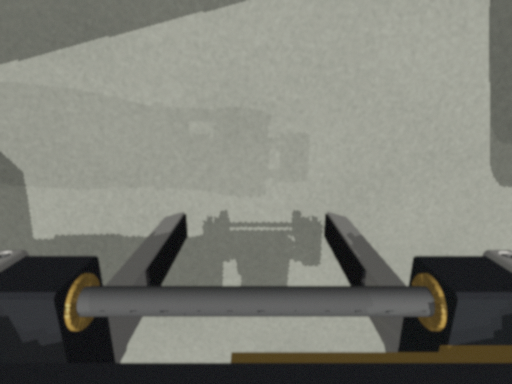

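The top view shows the cream cup with its brown egg at about (284,196), on the brown stand at (288,203). In the scene view they are at (230,189) and (224,197). The look-alikes are two green stands at top (230,205) and (296,267), and two purple cups at (274,156) and (328,160). The brown stand with the cream cup fits the description, so I'll confirm it in one enlarged crop.

```bash
cat > h.py <<'E'
import numpy as np,cv2
def load(n): return dict(np.load(n))
def ray(c,uv,z,pose=None):
    P=c["pose"] if pose is None else pose
    uv=np.atleast_2d(uv).astype(float)
    d=np.c_[(uv[:,0]-c["cx"])/c["fx"],(uv[:,1]-c["cy"])/c["fy"],np.ones(len(uv))]@P[:3,:3].T
    o=P[:3,3]; return (o+d*((z-o[2])/d[:,2])[:,None])
def proj(c,X,pose=None):
    P=c["pose"] if pose is None else pose
    p=(np.atleast_2d(X)-P[:3,3])@P[:3,:3]
    return np.c_[p[:,0]/p[:,2]*c["fx"]+c["cx"],p[:,1]/p[:,2]*c["fy"]+c["cy"]]
E
python3 - <<'E'
from h import *
t=load("a_top.npz");s=load("a_scene.npz")
a=cv2.resize(t["pixels"][165:235,250:330],None,fx=5,fy=5,interpolation=2)[:350]
b=cv2.resize(s["pixels"][165:225,190:270],None,fx=5,fy=5,interpolation=2)
b=np.pad(b,((0,50),(0,0),(0,0)))
cv2.imwrite("pics/crop.png",np.hstack([a,b])[:,:,::-1])
for n,c,(u0,v0,u1,v1) in(("top",t,(250,165,330,235)),("scene",s,(190,165,270,225))):
    im=c["pixels"][v0:v1,u0:u1];hsv=cv2.cvtColor(im,cv2.COLOR_RGB2HSV)
    for u,v in [(288,212),(284,195),(276,200),(300,195)] if n=="top" else [(215,200),(231,184),(226,197),(237,197)]:
        print(n,u,v,c["pixels"][v,u],hsv[v-v0,u-u0])
E
```

```text
top 288 212 [157 107  67] [ 13 146 157]
top 284 195 [176 147 113] [ 16  91 176]
top 276 200 [173 176 167] [ 40  13 176]
top 300 195 [158 108  68] [ 13 145 158]
scene 215 200 [166 106  55] [ 14 171 166]
scene 231 184 [139  96  70] [ 11 127 139]
scene 226 197 [124 108  95] [ 13  60 124]
scene 237 197 [141 122 107] [ 13  61 141]
```

View pics/crop.png

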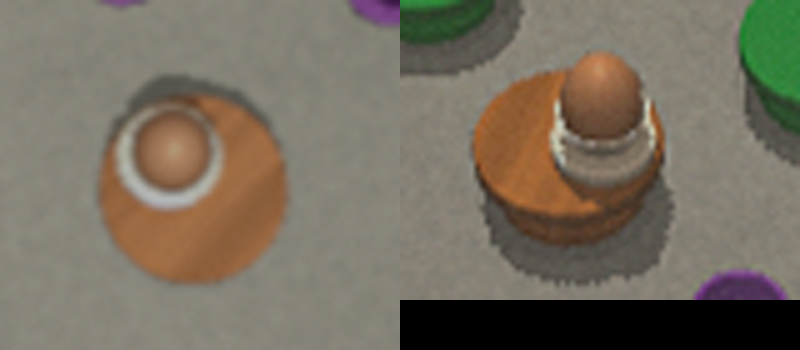

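```bash
python3 - <<'E'
from h import *
t=load("a_top.npz");s=load("a_scene.npz")
print("stand",ray(t,[[288.6,203.2]],40), "cup",ray(t,[[284,196.4]],72),"egg",ray(t,[[284.3,194.6]],100))
for n,uv,z in [("g1",(230,205),40),("g2",(296,267),40),("p1",(274,156),32),("p2",(328,160),32),("bowl",(295,113),45),("lid",(384,212),16)]: print(n,ray(t,[uv],z)[0].round())
print("scene stand",ray(s,[[222.5,191.5]],40),"egg mid proj->",ray(s,[[230.5,183.5]],85))
E
```

```text
stand [[523.93562143 -71.61341065  40.        ]] cup [[538.47676279 -58.42722648  72.        ]] egg [[540.43840851 -57.72607448 100.        ]]
g1 [519.  77.  40.]
g2 [366. -89.  40.]
p1 [647. -35.  32.]
p2 [ 636. -174.   32.]
bowl [757. -89.  45.]
lid [ 504. -318.   16.]
scene stand [[521.00671149 -72.60325992  40.        ]] egg mid proj-> [[542.09980861 -58.32867794  85.        ]]
```

```bash
cat >> h.py <<'E'
from scipy.spatial.transform import Rotation as Ro
def rot(rpy): return Ro.from_euler("xyz",rpy).as_matrix()
def delta(st,target,yaw=None):
    R=rot(st["eef_rot"]); d=R.T@(np.array(target)-st["eef_pos"])/10
    r=np.zeros(3)
    if yaw is not None: r=Ro.from_matrix(R.T@rot([np.pi,0,yaw])).as_rotvec()
    return d.round(2),r.round(3)
def wpose(c,st):
    T=np.eye(4);T[:3,:3]=rot(st["eef_rot"]);T[:3,3]=st["eef_pos"]; return T@c["mount"]
E
python3 - <<'E'
from h import *; from cell import *
print(delta(read_state(),[584,-18,200],3.86))
E
```

```text
(array([-57.32, -43.66,   0.54]), array([-0.001, -0.   , -0.944]))
```

Request:
servo_tool(series=[[-1.5, -1.2, 0, 0, 0, -0.02], [-4.5, -3.4, 0, 0, 0, -0.07], [-7.5, -5.7, 0, 0, 0, -0.12], [-10.5, -8.0, 0, 0, 0, -0.17], [-13.5, -10.3, 0, 0, 0, -0.22], [-16.5, -12.6, 0, 0, 0, -0.27], [-19.5, -14.9, 0, 0, 0, -0.32], [-22.5, -17.1, 0, 0, 0, -0.37], [-25.5, -19.4, 0, 0, 0, -0.42], [-28.5, -21.7, 0, 0, 0, -0.47]], gripper=0, grip_force=5)

```text
clock: 0.98
eef_pos: [353.0, 259.1, 205.5]
eef_rot: [3.142, 0.0, -2.895]
wrist_force: [0.4, 1.2, -0.3]
finger_gap: 30.7
```

```bash
python3 - <<'E'
from h import *; from cell import *
s=read_state();print(s["eef_pos"],s["eef_rot"],s["joints"],s["finger_gap"],delta(s,[584,-18,200],3.86))
E
```

```text
[353.03233759 259.10338956 205.49257957] [ 3.14151811e+00  8.45466493e-05 -2.89472995e+00] [ 5.49436421e-01  4.69209555e-02  1.81783365e+00  4.80220744e-05
  1.27673513e+00 -1.26823653e+00] 30.662519255195786 (array([-15.63, -32.51,   0.55]), array([ 0.   ,  0.   , -0.472]))
```

Request:
servo_tool(series=[[-1.8, -3.7, 0, 0, 0, -0.05], [-3.6, -7.4, 0, 0, 0, -0.11], [-5.4, -11.1, 0.1, 0, 0, -0.16], [-7.2, -14.8, 0.2, 0, 0, -0.22], [-9.0, -18.5, 0.3, 0, 0, -0.27], [-10.8, -22.2, 0.4, 0, 0, -0.33], [-12.5, -25.9, 0.5, 0, 0, -0.38], [-14.2, -29.5, 0.5, 0, 0, -0.43], [-15.3, -31.8, 0.5, 0, 0, -0.47], [-15.6, -32.5, 0.5, 0, 0, -0.47]])

```text
clock: 1.82
eef_pos: [583.6, -19.9, 199.5]
eef_rot: [3.141, -0.001, -2.428]
wrist_force: [-1.3, -0.2, -0.6]
finger_gap: 0.4
```

```bash
python3 - <<'E'
from h import *; from cell import *
s=read_state();print(s["eef_pos"],s["eef_rot"],s["joints"],s["finger_gap"],s["qd"])
c=camera("wrist");c["pose"]=wpose(c,s);np.savez("b_wrist.npz",**c);cv2.imwrite("pics/b_wrist.png",c["pixels"][:,:,::-1])
E
```

```text
[583.58328951 -19.94289911 199.52562537] [ 3.14113292e+00 -8.67597540e-04 -2.42798138e+00] [-9.67356372e-02  3.80789370e-01  1.42707884e+00 -3.20627535e-04
  1.33465553e+00 -2.38106788e+00] 0.3657674367778828 [-0.06009007  0.08170956 -0.11128057  0.00807841  0.03941319  0.00045498]
```

View pics/b_wrist.png

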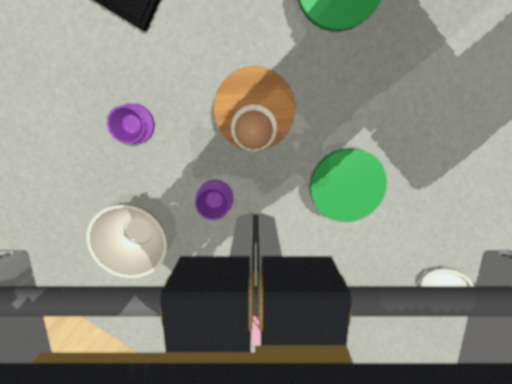

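The wrist view shows the stand at about (254,108) and the cup with the egg at (254,127), in line with the closed fingertips at (255,215). Next I'll measure them.

```bash
cat >> h.py <<'E'
def circfit(X,r=None):
    from scipy.optimize import least_squares
    f=lambda p:np.hypot(X[:,0]-p[0],X[:,1]-p[1])-(p[2] if r is None else r)
    p0=list(X[:,:2].mean(0))+([30] if r is None else [])
    q=least_squares(f,p0,loss="soft_l1",f_scale=1.0);return q.x,np.abs(q.fun).mean()
def edges(c,center,rmin,rmax,fn,angs):
    # outermost transition along radial rays: fn(hsv)-> mask
    hsv=cv2.cvtColor(cv2.resize(c["pixels"],None,fx=1,fy=1),cv2.COLOR_RGB2HSV);m=fn(hsv).astype(np.float32)
    m=cv2.GaussianBlur(m,(0,0),0.7);out=[]
    rr=np.arange(rmax,rmin,-0.1)
    for a in angs:
        x=(center[0]+rr*np.cos(a)).astype(np.float32);y=(center[1]+rr*np.sin(a)).astype(np.float32)
        v=cv2.remap(m,x[None],y[None],cv2.INTER_LINEAR)[0]
        k=np.argmax(v>0.5)
        if v[k]>0.5 and k>0: out.append((x[k],y[k]))
    return np.array(out)
E
python3 - <<'E'
from h import *; from cell import *
s=read_state();print(np.abs(s["qd"]).max(),s["eef_pos"],s["eef_rot"])
c=camera("wrist");c["pose"]=wpose(c,s);np.savez("c_wrist.npz",**c)
crop=cv2.resize(c["pixels"][55:165,200:310],None,fx=5,fy=5,interpolation=2)
cv2.imwrite("pics/c_crop.png",crop[:,:,::-1])
hsv=cv2.cvtColor(c["pixels"],cv2.COLOR_RGB2HSV)
print(hsv[127,225:285].tolist())
print("col",hsv[100:158,254].tolist())
E
```

```text
0.0673264185813987 [583.21160266 -19.28407765 199.51434934] [ 3.14094582e+00 -9.63850738e-04 -2.43017965e+00]
[[14, 147, 135], [14, 150, 133], [14, 150, 134], [15, 141, 134], [15, 107, 143], [17, 63, 162], [19, 44, 178], [20, 39, 178], [18, 50, 162], [14, 80, 143], [14, 111, 136], [14, 116, 138], [14, 117, 142], [14, 117, 144], [14, 114, 147], [13, 114, 150], [13, 116, 152], [14, 115, 153], [14, 114, 154], [14, 114, 157], [14, 113, 158], [14, 111, 159], [14, 112, 162], [14, 111, 163], [14, 113, 163], [14, 111, 163], [14, 110, 163], [14, 108, 165], [14, 106, 163], [14, 110, 162], [14, 115, 159], [14, 115, 158], [14, 116, 156], [14, 113, 153], [14, 116, 152], [14, 115, 151], [14, 114, 147], [14, 116, 145], [13, 114, 145], [14, 116, 141], [14, 115, 137], [14, 115, 135], [14, 116, 132], [13, 116, 127], [13, 114, 125], [14, 102, 125], [17, 68, 142], [19, 46, 168], [21, 36, 183], [20, 41, 182], [17, 59, 173], [15, 103, 158], [14, 142, 153], [14, 149, 152], [14, 147, 151], [15, 150, 151], [15, 144, 152], [15, 147, 151], [15, 146, 152], [15, 148, 150]]
col [[15, 149, 147], [15, 148, 146], [1
[... 176 characters left out ...]
 135], [14, 115, 138], [13, 115, 140], [14, 114, 143], [14, 115, 144], [14, 115, 146], [13, 111, 149], [13, 115, 149], [14, 114, 152], [14, 114, 154], [14, 115, 155], [14, 116, 156], [14, 111, 159], [14, 111, 161], [14, 110, 162], [14, 110, 164], [14, 110, 164], [15, 108, 165], [14, 104, 167], [13, 105, 167], [14, 107, 164], [14, 111, 161], [14, 115, 157], [13, 114, 156], [14, 113, 154], [14, 117, 152], [14, 115, 151], [13, 114, 150], [14, 116, 145], [14, 116, 143], [14, 117, 140], [14, 117, 137], [13, 117, 133], [13, 118, 130], [14, 107, 129], [15, 75, 139], [18, 50, 153], [20, 36, 155], [28, 26, 140], [33, 22, 127], [36, 21, 124], [39, 21, 123], [38, 17, 122], [37, 19, 122], [40, 19, 120]]
```

View pics/c_crop.png

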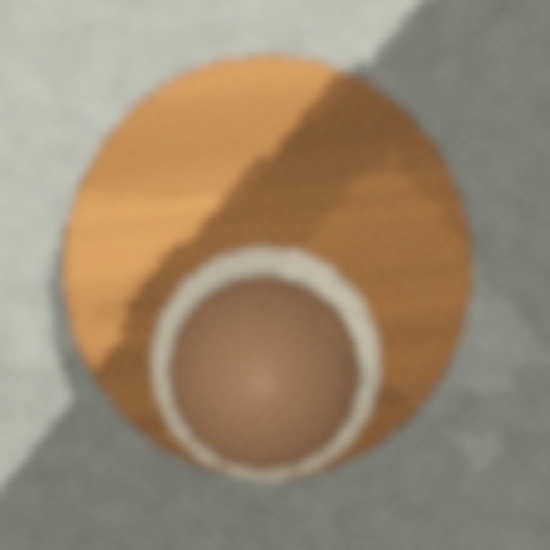

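```bash
cat >> h.py <<'E'
def measure(c,guess_st=(523,-72),guess_cup=(539,-58),st_skip=None,cup_skip=None):
    from scipy.optimize import least_squares
    sc=proj(c,[[*guess_st,40]])[0]; cc=proj(c,[[*guess_cup,60]])[0]; px=c["fx"]/(c["pose"][2,3]-40)
    A=np.radians(np.arange(0,360,4))
    e=edges(c,sc,35*px,58*px,lambda h:(h[...,1]>75)&(h[...,0]<22),A)
    X=ray(c,e,40)
    keep=np.hypot(X[:,0]-guess_cup[0],X[:,1]-guess_cup[1])>33
    S,rs=circfit(X[keep]); S48,r48=circfit(X[keep],48)
    # cup: low saturation white ring seen against wood
    f=lambda h:(h[...,1]<75)&(h[...,2]>100)
    e=edges(c,cc,20*px,31*px,f,A)
    X=ray(c,e,50); inside=np.hypot(X[:,0]-S[0],X[:,1]-S[1])<45; e=e[inside]
    a=ray(c,e,72);b=ray(c,e,52)
    g=lambda p:np.minimum(np.hypot(*(a[:,:2]-p).T)-23.5,np.hypot(*(b[:,:2]-p).T)-26)
    q=least_squares(g,guess_cup,loss="soft_l1")
    # egg: outline centre
    print("stand",S.round(1),rs.round(2),S48.round(1),r48.round(2),keep.sum()," cup",q.x.round(1),np.abs(q.fun).mean().round(2),len(e), "offset",(q.x-S48).round(1),"cam",c["pose"][:3,3].round())
    return S48,q.x
E
python3 - <<'E'
from h import *
for n in("b_wrist","c_wrist","a_top"):measure(load(n+".npz"))
E
```

```text
stand [526.8 -70.3  47.2] 0.2 [527.3 -69.9] 0.7 77  cup [542.2 -57.4] 0.16 72 offset [15.  12.5] cam [526. -69. 378.]
stand [526.8 -70.3  47.2] 0.22 [527.3 -69.9] 0.68 77  cup [542.2 -57.4] 0.21 72 offset [14.9 12.5] cam [526. -68. 378.]
stand [526.4 -70.8  48. ] 0.42 [526.4 -70.8] 0.42 76  cup [540.9 -57.4] 0.38 57 offset [14.5 13.4] cam [465. -13. 961.]
```

```bash
python3 - <<'E'
from h import *; from cell import *
s=read_state();R=rot(s["eef_rot"]);print(s["eef_pos"],s["eef_rot"])
for n,p in(("cup",[541.7,-57.4,45]),("stand",[526.6,-70.4,45])):print(n,(R.T@(np.array(p)-s["eef_pos"])/10).round(2))
E
```

```text
[582.32456527 -17.66648807 199.68393446] [ 3.14067255e+00 -7.97162438e-04 -2.43001115e+00]
cup [ 5.66 -0.37 15.47]
stand [ 7.65 -0.37 15.47]
```

Request:
servo_tool(series=[[0, -0.35, 1, 0, 0, 0], [0, -0.35, 3, 0, 0, 0], [0, -0.35, 5.5, 0, 0, 0], [0, -0.35, 8, 0, 0, 0], [0, -0.35, 10.5, 0, 0, 0], [0, -0.35, 12.5, 0, 0, 0], [0, -0.35, 14, 0, 0, 0], [0, -0.35, 15, 0, 0, 0], [0, -0.35, 15.4, 0, 0, 0], [0, -0.35, 15.4, 0, 0, 0]])

```text
clock: 2.75
eef_pos: [584.1, -18.8, 46.0]
eef_rot: [3.141, -0.001, -2.427]
wrist_force: [-0.4, -0.1, 0.8]
finger_gap: 0.7
```

```bash
python3 - <<'E'
from h import *; from cell import *
s=read_state();c=camera("wrist");c["pose"]=wpose(c,s);np.savez("d_wrist.npz",**c);cv2.imwrite("pics/d_wrist.png",c["pixels"][:,:,::-1])
print(s["clock"],s["eef_pos"],s["eef_rot"],s["wrist_force"]);R=rot(s["eef_rot"])
for n,p in(("cup",[541.7,-57.4,45]),("stand",[526.6,-70.4,45])):print(n,(R.T@(np.array(p)-s["eef_pos"])/10).round(2))
S,C=measure(c)
for p in (S,C):print((R.T@(np.array([*p,45])-s["eef_pos"])/10).round(2))
E
```

```text
2.75 [584.05976807 -18.83523899  45.95358493] [ 3.14092232e+00 -6.09460462e-04 -2.42682063e+00] [-0.44145519 -0.11962319  0.7911467 ]
cup [ 5.73 -0.14  0.1 ]
stand [ 7.72 -0.13  0.1 ]
stand [527.  -70.1  47. ] 0.49 [527.6 -69.5] 0.97 85  cup [542.4 -57.4] 0.27 59 offset [14.8 12.1] cam [527. -68. 224.]
[ 7.59 -0.13  0.1 ]
[ 5.67 -0.18  0.1 ]
```

View pics/d_wrist.png

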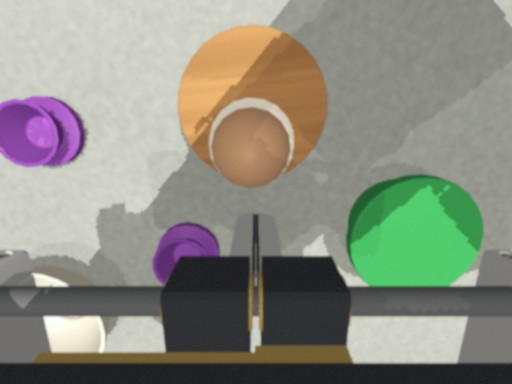

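Request:
servo_tool(series=[[0.2, -0.15, 0.05, 0, 0, 0], [0.4, -0.15, 0.05, 0, 0, 0], [0.6, -0.15, 0.05, 0, 0, 0], [0.8, -0.15, 0.05, 0, 0, 0], [1.0, -0.15, 0.05, 0, 0, 0], [1.2, -0.15, 0.05, 0, 0, 0], [1.4, -0.15, 0.05, 0, 0, 0], [1.6, -0.15, 0.05, 0, 0, 0], [1.75, -0.15, 0.05, 0, 0, 0], [1.9, -0.15, 0.05, 0, 0, 0]])

```text
clock: 3.63
eef_pos: [571.1, -33.3, 46.0]
eef_rot: [-3.142, 0.0, -2.427]
wrist_force: [-0.3, 0.3, 0.5]
finger_gap: 0.5
```

```bash
cat > look.py <<'E'
import sys
from h import *; from cell import *
n=sys.argv[1]
s=read_state();c=camera("wrist");c["pose"]=wpose(c,s);np.savez(n+".npz",**c);cv2.imwrite(f"pics/{n}.png",c["pixels"][:,:,::-1])
print(s["clock"],s["eef_pos"].round(1) if hasattr(s["eef_pos"],"round") else s["eef_pos"],s["eef_rot"],s["wrist_force"]);R=rot(s["eef_rot"])
g=eval(sys.argv[2]) if len(sys.argv)>2 else (541.7,-57.4)
S,C=measure(c,guess_st=(526.6,-70.4),guess_cup=g)
for p in (S,C,(526.6,-70.4)):print((R.T@(np.array([*p,45])-s["eef_pos"])/10).round(2))
E
python3 look.py e_wrist
```

```text
3.6333 [571.1 -33.3  46. ] [-3.14156082e+00  4.22817661e-05 -2.42746168e+00] [-0.27505923  0.33511064  0.54629689]
stand [527.3 -69.8  47.4] 1.59 [527.8 -69.4] 1.76 86  cup [542.2 -57.6] 0.29 54 offset [14.4 11.8] cam [513. -83. 224.]
[5.64 0.11 0.1 ]
[3.78 0.06 0.1 ]
[5.79 0.11 0.1 ]
```

View pics/e_wrist.png

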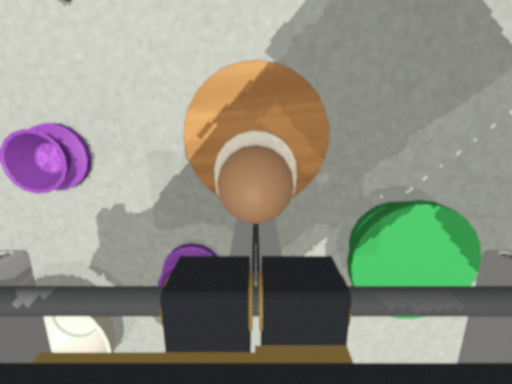

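Request:
servo_tool(series=[[0.12, 0.07, 0.05, 0, 0, 0], [0.25, 0.07, 0.05, 0, 0, 0], [0.4, 0.07, 0.05, 0, 0, 0], [0.55, 0.07, 0.05, 0, 0, 0], [0.7, 0.07, 0.05, 0, 0, 0], [0.85, 0.07, 0.05, 0, 0, 0], [1.0, 0.07, 0.05, 0, 0, 0], [1.15, 0.07, 0.05, 0, 0, 0], [1.25, 0.07, 0.05, 0, 0, 0], [1.3, 0.07, 0.05, 0, 0, 0]])

```text
clock: 4.52
eef_pos: [560.8, -41.2, 45.5]
eef_rot: [3.142, -0.0, -2.427]
wrist_force: [0.1, 0.4, -0.3]
finger_gap: 0.4
```

```bash
python3 look.py f_wrist "(535,-63)"; python3 - <<'E'
from h import *; from cell import *
c=camera("top");measure(c,(526.6,-70.4),(535,-63))
cv2.imwrite("pics/f_top.png",cv2.resize(c["pixels"][150:250,230:350],None,fx=5,fy=5)[:,:,::-1])
E
```

```text
4.5167 [560.8 -41.2  45.5] [ 3.14159219e+00 -5.98536588e-06 -2.42749380e+00] [ 0.05086958  0.37325385 -0.27995947]
stand [526.5 -70.4  46.9] 0.31 [526.8 -70.1] 1.05 90  cup [533.8 -64.1] 0.38 43 offset [7. 6.] cam [503. -90. 224.]
[4.46 0.04 0.05]
[3.54 0.04 0.05]
[4.5  0.04 0.05]Traceback (most recent call last):
  File "<stdin>", line 2, in <module>
  File "h.py", line 48, in measure
    X=ray(c,e,50); inside=np.hypot(X[:,0]-S[0],X[:,1]-S[1])<45; e=e[inside]
  File "h.py", line 6, in ray
    d=np.c_[(uv[:,0]-c["cx"])/c["fx"],(uv[:,1]-c["cy"])/c["fy"],np.ones(len(uv))]@P[:3,:3].T
             ~~^^^^^
IndexError: index 0 is out of bounds for axis 1 with size 0
```

View pics/f_wrist.png

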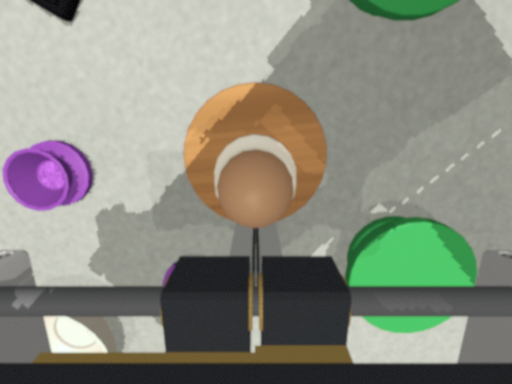

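Request:
servo_tool(series=[[0.1, 0.03, 0, 0, 0, 0], [0.22, 0.03, 0, 0, 0, 0], [0.35, 0.03, 0, 0, 0, 0], [0.48, 0.03, 0, 0, 0, 0], [0.6, 0.03, 0, 0, 0, 0], [0.72, 0.03, 0, 0, 0, 0], [0.82, 0.03, 0, 0, 0, 0], [0.9, 0.03, 0, 0, 0, 0], [0.95, 0.03, 0, 0, 0, 0], [0.98, 0.03, 0, 0, 0, 0]])

```text
clock: 5.45
eef_pos: [553.3, -47.4, 45.5]
eef_rot: [-3.142, 0.0, -2.427]
wrist_force: [1.2, 0.1, -0.5]
finger_gap: 0.5
```

```bash
python3 look.py g_wrist "(527,-70)"
```

```text
5.45 [553.3 -47.4  45.5] [-3.14151908e+00  3.00071330e-05 -2.42743095e+00] [ 1.21388061  0.09844591 -0.47181476]
stand [526.1 -70.8  46.7] 0.8 [526.3 -70.7] 1.77 88  cup [525.9 -69.9] 0.34 55 offset [-0.4  0.8] cam [496. -97. 224.]
[3.57 0.   0.05]
[3.55 0.09 0.05]
[3.52 0.01 0.05]
```

View pics/g_wrist.png

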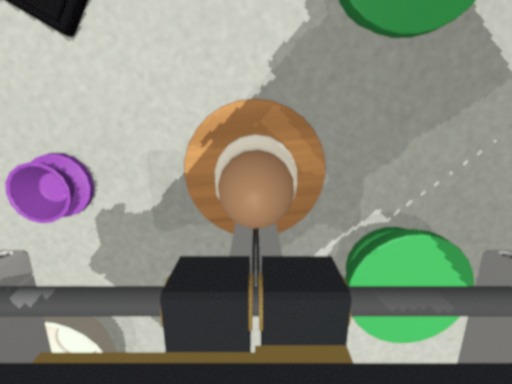

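The cup is now within about 1 mm of the stand's centre, and the stand hasn't moved. I'll back the hand off slowly, then raise it.

Request:
servo_tool(series=[[-0.1, 0, 0, 0, 0, 0], [-0.3, 0, 0, 0, 0, 0], [-0.7, 0, 0, 0, 0, 0], [-1.3, 0, 0, 0, 0, 0], [-2.0, 0, 0, 0, 0, 0], [-2.8, 0, 0, 0, 0, 0], [-3.5, 0, 0, 0, 0, 0], [-4.0, 0, -0.5, 0, 0, 0], [-4.2, 0, -1.5, 0, 0, 0], [-4.2, 0, -3, 0, 0, 0]])

```text
clock: 6.33
eef_pos: [584.9, -19.3, 75.5]
eef_rot: [3.14, -0.001, -2.427]
wrist_force: [-0.5, -0.0, -0.0]
finger_gap: 0.1
```

Request:
servo_tool(series=[[0, 0, -2, 0, 0, 0], [0, 0, -4, 0, 0, 0], [0, 0, -6, 0, 0, 0], [0, 0, -8, 0, 0, 0], [0, 0, -10, 0, 0, 0], [0, 0, -11, 0, 0, 0], [0, 0, -12, 0, 0, 0], [0, 0, -12, 0, 0, 0], [0, 0, -12, 0, 0, 0], [0, 0, -12, 0, 0, 0]])

```text
clock: 7.17
eef_pos: [584.7, -19.8, 194.3]
eef_rot: [3.14, -0.001, -2.427]
wrist_force: [-0.1, -0.4, -0.2]
finger_gap: 0.5
```

```bash
python3 look.py i_wrist "(526,-70)"; python3 - <<'E'
from h import *; from cell import *
c=camera("scene")
cv2.imwrite("pics/i_scene.png",cv2.resize(c["pixels"][120:270,150:350],None,fx=4,fy=4,interpolation=2)[:,:,::-1])
E
```

```text
7.1667 [584.7 -19.8 194.3] [ 3.14038544e+00 -1.14521598e-03 -2.42742049e+00] [-0.07572032 -0.38604821 -0.24161565]
stand [526.8 -70.3  47.1] 0.21 [526.8 -70.3] 0.88 90  cup [526.  -69.9] 0.17 90 offset [-0.8  0.3] cam [527. -69. 373.]
[ 7.66 -0.04 14.94]
[ 7.7   0.03 14.94]
[ 7.69 -0.04 14.94]
```

View pics/i_wrist.png

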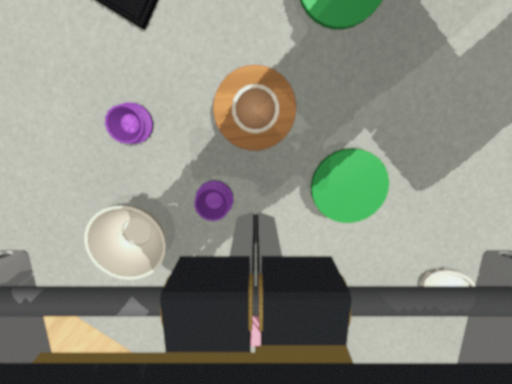

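View pics/i_scene.png

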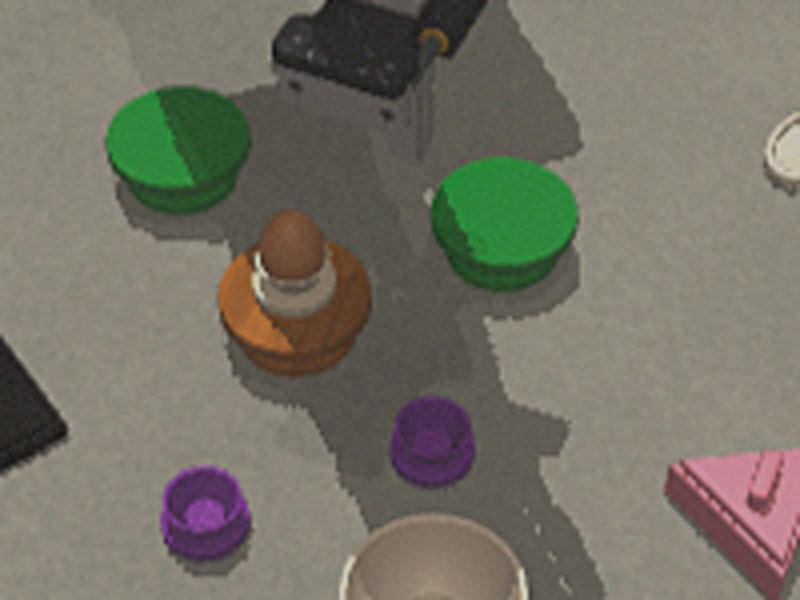

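The wrist view shows the cup at about (256,108), in the middle of the stand. In the enlarged scene view, it stands upright at about (294,265) with the egg in it. The neighbouring things look undisturbed and the hand is clear, so I'm handing in.

```bash
python3 -c "
from cell import *
print(sign_off())"
```

```text
the job is handed in; nothing more can be done
None
```

The egg cup is in the middle of its stand, and I've handed the job in. With closed fingertips low on the foot flange, I pushed it about 20 mm inward in two slow nudges (under 20 mm/s). I then backed the hand off and raised it clear. The last movement ended at 7.2 s on the robot's clock.

- **Position:** the last wrist view put the cup about 1 mm from the stand's centre, with calibration good to about 2 mm.
- **Cup, egg and stand:** the cup stood upright with the egg in it, and the stand had not moved measurably.
- **Forces and other things:** wrist force readings stayed under about 1.5 N, and everything else looked untouched.
- **Failed or disagreeing checks:** one mid-push measurement from the top camera failed with a script error, and I did not repeat it. The wrist views also fitted the stand's radius as about 47 mm instead of 48, which is within calibration error.

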